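Change the desk audio controller's input and reset its level by clicks

ROBOT

A 6-joint arm with a two-finger parallel gripper is mounted at the origin on the work surface. World frame = base frame: x ahead of the robot, y to its left, z up, the work surface at z = 0. Lengths are in m, angles in degrees, forces in N, time in s.
With the tool pointing down it reaches from about 0.4 to 0.825 m from the base axis. Payload 7 kg.
Tool frame: the origin (TCP) lies between the finger pads; the fingertips stand 22 mm ahead of it and the grasp point (between the pads) lies 3 mm ahead of it; z points along the fingers, y is the line along which they close (so a half turn about z gives the same grasp; the last joint's range is limited). The gripper opens to 88 mm and grips with 3 to 60 N. Pads are 19 mm wide; open, the fingers measure 130 mm over their backs; the gripper's body (78 mm by 193 mm) begins 47 mm behind the grasp point.
Start: joints at [92.653, 20.546, 0.682, 0, -70.136, -16.507], TCP at [0.162, 0.655, 0.249] pointing down, gripper open.
Joint ranges: [-176.03, 176.03], [-82.01, 121.73], [-58.28, 71.71], [-173.87, 95.51], [-174.79, -0.11], [-173.66, 173.66]. Speed limits (degrees/s): [136.94, 136.94, 172.46, 180, 180, 180].

INTERFACE

Orientations are given as [roll, pitch, yaw] about the fixed x, y, z axes, in that order (R = Rz(yaw) Ry(pitch) Rx(roll)).
In Python, from plant import ctrl gives the robot as it stands.
- The arm moves only by the tool apply_moves, never from a script. Its argument "targets" is a list of rows, each an object with "travel": the shift along the tool's x, y, z in mm, a list of three; "roll": the turn about the tool's z in degrees; "jaw": the finger opening in mm, from 0 to 87.6. In form: [{"travel": [tx, ty, tz], "roll": roll, "jaw": jaw}, ...]. A call has 1 to 10 rows; each row shifts and turns the commanded pose from where the row before left it, along the tool's axes as they then stand; what a row does not reach is not made up. A row lasts 1/10 s, in which the tool goes at most 50 mm and 8.59 degrees, less where a joint would pass 70% of its speed; a pose out of reach is approached as far as the arm can. A call with a gripper value outside its range is refused whole. The fingers move at their own pace and stop on an object; the grip force is fixed at half the most. Time passes only in rows, so rows that do not move let the fingers close. It gives the time, the measured TCP pose, the force, the opening and the grip force at its end, in the units of the state.
- ctrl.get_obs(): the state, without advancing time (a new reading comes with each control period).
- ctrl.snapshot(name): name is "scene" or "top"; returns the picture (400x640x3 uint8, red, green, blue); there is no depth.
- ctrl.calibration(name): a dict with "K" (3x3 intrinsics, pixels), "dist_coeffs" ([k1, k2, p1, p2, k3] as OpenCV has them; the pictures are not rectified), "extrinsics" (4x4, takes a point from camera to world coordinates). Camera axes: x right, y down, z forward; pixel columns grow to the right and rows downward; lengths in m; the calibration is good to about 2 mm. A picture is of the moment at which its call begins. calibration takes no time and is no camera call.
- ctrl.close_job(): hands the job in; it is judged then, once.
The state is a dict: "clock": time; "joint_pos": joint angles; "qvel": joint speeds; "tau": joint torques, N m; "tool_pos": TCP position; "orientation": TCP orientation; "force": force on the tool from outside, world axes, zero at the start; "moment": the same for the moment, N m; "opening": finger opening in m; "gripper_force": force on a finger pad.
Only numpy, scipy, OpenCV 4.12 (cv2) and the standard library are available. Lean on these libraries where they do the work, as an engineer would, in place of code of your own. Each camera call takes 0.05 s, during which the arm holds its last target. There are 200 camera calls.

TASK

Put the sloping audio controller on the desk over to the input with the green sticker: turn the round volume knob all the way down (anticlockwise) to its stop first, then turn the bar-shaped source selector until its pointer is clicked in at the green dot. Then bring the volume up exactly five clicks from the stop and let go. Leave everything else on the desk where it is.

Things in the scene. Friction and masses are not known exactly. Their poses are not given: they have to be found in the camera images.
- unit: Audio controller, fixed: a dark wedge case with wooden cheeks, 155 mm deep, 240 wide, 30 high in front, 98 behind. Origin: centre of its underside; x to its back, y to its left, z up. Its aluminium front panel rises to the back at 30 degrees: in this frame the panel's outward normal, the axis of both knobs, is (-0.5, 0, 0.866) and up the panel is (0.866, 0, 0.5). Its small keys play no part.
- volume_grip (a point): Centre of the volume knob, on the right half of the panel (110 mm between the two axes): on its axis, 12 mm above the panel, half-way up. Round, black, ribbed, 40 mm in diameter, 24 mm high, aluminium cap; a red line on top and side is its pointer. z is the panel's outward normal and turning axis; at joint value 0 x points up the panel, and it turns with the knob.
- volume (a joint): Turn of the volume knob, rad: 0 at the anticlockwise stop (blocked 0.03 below), growing clockwise (louder) as seen facing the panel. A click is 15 degrees (0.2618 rad), detent about 0.09 N m, 0 to 20 clicks; released, it drops into the nearest. At 0 its pointer is 150 degrees anticlockwise of straight up the panel; a tick mark stands at each click. Starts 3 to 6 clicks up.
- selector_grip (a point): Centre of the source selector's grip bar, left half of the panel: on its axis, 16 mm above the panel. Black bar 42 mm long, 12 mm wide, standing 5 to 27 mm above the panel on a round skirt, 36 mm in diameter, 5 mm high. A white line on top from the middle to one end, and down that end, is the pointer. z: the panel's outward normal and turning axis; x: along the bar to the pointer end.
- selector (a joint): Turn of the selector, rad: 0 with the pointer straight up the panel, positive clockwise as seen facing the panel. Seven click positions 30 degrees (0.5236 rad) apart, -90 to +90 degrees, detent about 0.11 N m; released, it drops into the nearest. Starts at -30, 0 or +30 degrees.
- selector_mark (a point): Where the selector's pointer line, prolonged, crosses the circle of stickers: 32 mm from the selector's axis in the direction of the pointer, on the face of the panel. It turns with the selector.
- dot_green_c (a point): Centre of the green sticker, a flat dot of 9 mm diameter on the panel, 32 mm from the selector's axis, at the selector's position -60 or +60 degrees (differs from start to start; a red dot is at the other). Blue, yellow and white dots mark -30, 0 and +30 degrees; -90 and +90 have none.
- mug: Bystander: blue mug, 84 mm in diameter, 92 mm high, with a handle; left of the unit, towards its back. Origin: centre of its underside.
- mouse: Bystander: red computer mouse, 105 x 62 x 34 mm, left of the unit. Origin: centre of its underside.
- notes: Bystander: block of yellow sticky notes, 76 x 76 x 18 mm, in front of the unit. Origin: centre of its underside.
- phone: Bystander: black mobile phone lying flat, 148 x 71 x 9 mm, right of the unit. Origin: centre of its underside.
- stapler: Bystander: blue and black stapler, 130 x 36 x 60 mm, behind the unit. Origin: centre of its underside.
- calculator: Bystander: grey desk calculator, 150 x 100 x 19 mm, further to the right. Origin: centre of its underside.
- tape: Bystander: black tape dispenser, 150 x 58 x 81 mm, further to the left. Origin: centre of its underside.

How it is judged (in metres and radians):
On the way, in this order (a step that is already met when the one before it is completed fails the run):
1. the volume knob is down at its stop, with the selector not yet at the green dot (value of joint volume below 0.1 rad and not (distance between selector_mark and dot_green_c below 0.005 m)), for 0.2 s.
2. with the volume still at its stop, the selector's pointer is at the green dot (distance between selector_mark and dot_green_c below 0.005 m and value of joint volume below 0.1 rad), for 0.2 s.
3. the volume stands five clicks above its stop, the selector still at the green dot (value of joint volume between 1.209 and 1.409 rad and distance between selector_mark and dot_green_c below 0.005 m), for 0.2 s.
At the end, for the whole second after the job is handed in: The selector's pointer is at the green dot (its mark within 5 mm, about 9 degrees, of the dot's centre), the volume knob stands at five clicks (75 degrees, within 6 degrees) above its stop, and both knobs are released and still (all of step 3 and velocity of joint volume between -0.05 and 0.05 rad/s and velocity of joint selector between -0.05 and 0.05 rad/s); the robot touches nothing.
It fails at once if a thing lying on the desk is shoved more than 20 mm (distance of any of mug, mouse, notes, phone, stapler, calculator, tape from where it was at the start of the episode above 0.02 m).
It fails at once if the mug is knocked over (angle between mug's own z axis and vertical above 0.5 rad).
It also fails if it takes over 67 s, if anything falls off the work surface, if the arm or the gripper's body presses on something with over 40 N, if the wrist force passes 120 N, or if a joint passes its speed limit or range.

## Working session

There is one attempt and no reset: what is moved stays moved. The work goes in short steps, Python scripts to look and compute and a tool call to move; the robot and the scene stay as the last step left them, time stands still between calls to the robot, and variables do not carry over. Pictures are saved under pics/ and viewed, at most 10 in all, crops included, and the job is handed in when it is done.

Besides the shell and the picture viewer there is one more tool, called after "Request:" in YAML: its name, and indented under it one key for each argument. apply_moves: Moves the arm, as the interface text tells. Its arguments: {"type":"object","properties":{"targets":{"type":"array","items":{"type":"object","properties":{"travel":{"type":"array","items":{"type":"number"}},"roll":{"type":"number"},"jaw":{"type":"number"}}}}},"required":["targets"]}

```bash
ls; mkdir -p pics; python3 - <<'E'
from plant import ctrl
import cv2,numpy as np
print(ctrl.get_obs())
for n in("scene","top"):
    im=ctrl.snapshot(n); cv2.imwrite(f"pics/{n}0.png",im[:,:,::-1])
    c=ctrl.calibration(n); print(n,c)
E
```

```text
pics
{'clock': 0.0, 'joint_pos': array([ 9.26514609e+01,  2.05916794e+01,  6.33799064e-01, -2.05425148e-02,
       -7.01353806e+01, -1.65062440e+01]), 'qvel': array([-0.0172658 , -0.02986315,  0.02916549, -0.06818048,  0.00973005,
       -0.00913344]), 'tau': array([ 8.90422180e-04, -5.82717454e+01,  2.93053311e+01,  6.99704066e+00,
        7.08638050e-03, -1.61672356e-04]), 'tool_pos': array([0.16155634, 0.65491587, 0.24761876]), 'orientation': array([ 1.79905095e+02, -7.98454528e-03, -1.38617725e+01]), 'force': array([-0.86068095,  0.28205106, -0.08773651]), 'moment': array([ 0.01028258, -0.02727708, -0.01522209]), 'gripper_force': 0.0, 'opening': 0.08764736837268212}
scene {'K': array([[450.43244808,   0.        , 316.51079845],
       [  0.        , 450.43244808, 207.56713202],
       [  0.        ,   0.        ,   1.        ]]), 'dist_coeffs': array([-0.02531767,  0.        ,  0.        ,  0.        ,  0.        ]), 'extrinsics': array([[-0.67604558,  0.59003887, -0.44138023,  1.29424805],
       [ 0.73684045,  0.5369853 , -0.41074681,  0.69432897],
       [-0.00534189, -0.60291037, -0.79779104,  1.40106299],
       [ 0.        ,  0.        ,  0.        ,  1.        ]])}
top {'K': array([[503.66410065,   0.        , 324.38775407],
       [  0.        , 503.66410065, 197.80494228],
       [  0.        ,   0.        ,   1.        ]]), 'dist_coeffs': array([-0.09151008,  0.        ,  0.        ,  0.        ,  0.        ]), 'extrinsics': array([[ 0.01315262, -0.99195405,  0.12591333,  0.41458482],
       [-0.99990816, -0.01345957, -0.00158735,  0.04002262],
       [ 0.00326932, -0.12588089, -0.99203998,  1.53495474],
       [ 0.        ,  0.        ,  0.        ,  1.        ]])}
```

View pics/top0.png

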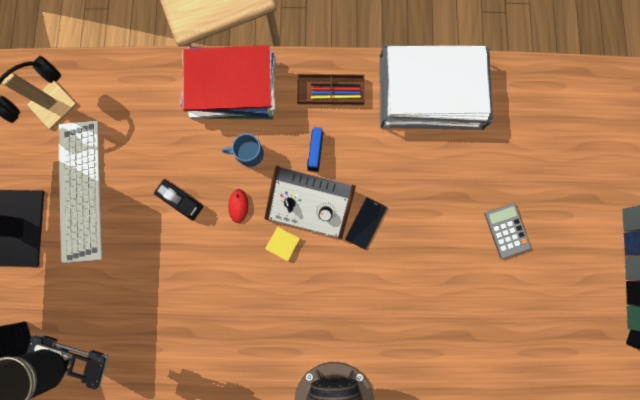

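View pics/scene0.png

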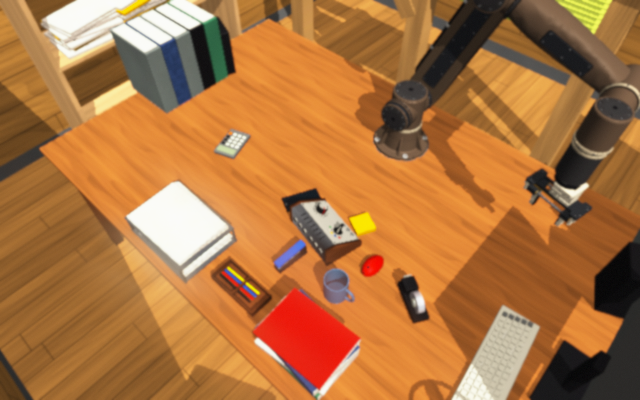

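The top view shows the unit spanning about (265–355, 167–238), with the selector at ≈(290,204) and the volume knob at ≈(325,213). The notes are in front, the phone is right, and the gripper is far left. I'll zoom in.

```bash
python3 - <<'E'
import cv2
im=cv2.imread("pics/top0.png")[160:245,258:368]
cv2.imwrite("pics/c0.png",cv2.resize(im,None,fx=7,fy=7,interpolation=cv2.INTER_CUBIC))
E
```

```text
(no output)
```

View pics/c0.png

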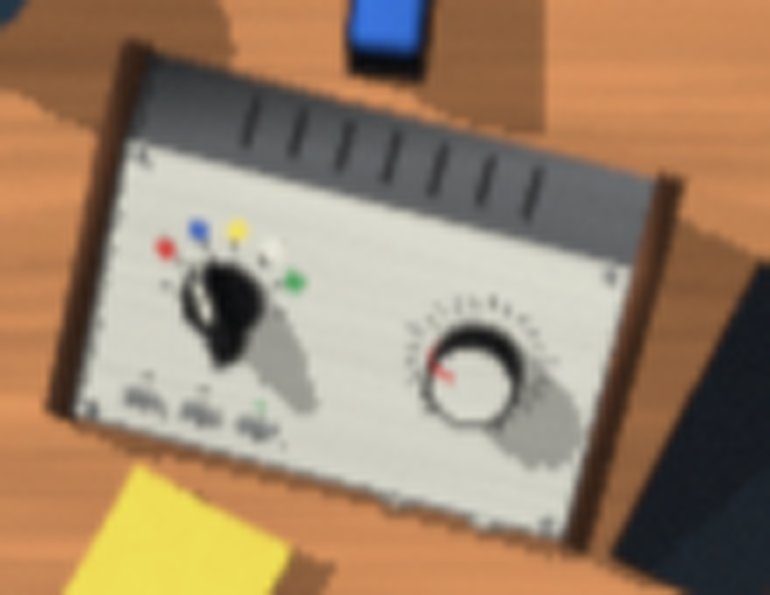

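Green is at +60° (right side; red is at −60°). The selector's pointer is at about −30° and the volume pointer about 75° left of up. Next I fit the unit's pose using the dots, cap and panel corners.

```bash
cat > h.py <<'E'
import numpy as np,cv2
from scipy.optimize import least_squares
from scipy.spatial.transform import Rotation as R
from plant import ctrl
N=np.array([-.5,0,.866]);U=np.array([.866,0,.5]);Rt=np.array([0,-1.,0])
C0=np.array([-.0186,0,.064])
def proj(name,P):
    c=ctrl.calibration(name);T=np.linalg.inv(c["extrinsics"])
    return cv2.projectPoints(np.asarray(P,float),cv2.Rodrigues(T[:3,:3])[0],T[:3,3],c["K"],c["dist_coeffs"])[0][:,0]
def pts(p):
    x,y,yaw,w,ys=p[:5]
    S=C0+[0,ys,0];V=C0+[0,ys-.11,0]
    L=[S+.032*(np.cos(a)*U+np.sin(a)*Rt) for a in np.radians([-60,-30,0,30,60])]
    L.append(V+.024*N)
    L+=[np.array([.0403,w,.098]),np.array([.0403,-w,.098]),np.array([-.0775,-w,.030]),np.array([-.0775,w,.030])]
    return np.array(L)@R.from_euler('z',yaw).as_matrix().T+[x,y,0]
E
python3 - <<'E'
from h import *
c=np.array([(166,248),(198,230),(237,231),(270,248),(293,282),(470,386),(130,143),(632,264),(565,537),(78,415)],float)
px=(c+.5)/7-.5+[258,160]
r=least_squares(lambda p:(proj("top",pts(p))-px).ravel(),[.5,0.05,-.2,.11,.055])
print(r.x,np.degrees(r.x[2])); print(r.fun.reshape(-1,2).round(2))
np.save("p.npy",r.x)
im=cv2.resize(cv2.imread("pics/scene0.png")[180:270,270:370],None,fx=6,fy=6,interpolation=cv2.INTER_CUBIC)
for q in proj("scene",pts(r.x)): cv2.circle(im,tuple(int(v) for v in (q+.5-[270,180])*6),2,(255,0,255),-1)
cv2.imwrite("pics/c1.png",im)
E
```

```text
[ 0.58979823  0.08168461 -0.23527849  0.1069775   0.05658147] -13.480464229650345
[[-0.24  0.68]
 [-0.21  0.63]
 [-0.21  0.5 ]
 [ 0.1   0.73]
 [-0.08  0.44]
 [-0.27  0.62]
 [ 0.59 -2.37]
 [ 0.69 -1.6 ]
 [-0.38  0.29]
 [-0.02  0.11]]
```

View pics/c1.png

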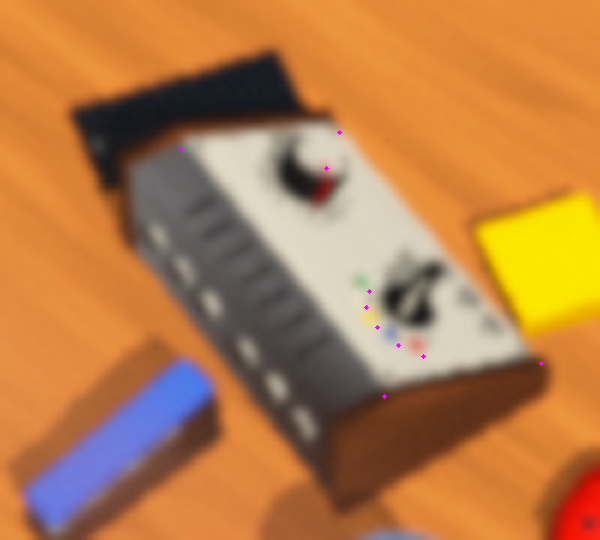

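The overlay is about 10 crop px (1.7 image px) off on the dots in the scene view, and the panel's top edge differs from my assumption. I'll triangulate the knob positions from the dots and cap in both views.

```bash
cat >> h.py <<'E'
def blob(name,im,box,kind):
    x0,y0,x1,y1=box;h=im[y0:y1,x0:x1].astype(float)
    r,g,b=h[...,0],h[...,1],h[...,2]
    w={'r':np.minimum(r-g,r-b),'g':g-np.maximum(r,b),'b':b-np.maximum(r,g),'y':np.minimum(r,g)-b}[kind]
    w=np.clip(w-.45*w.max(),0,None);ys,xs=np.mgrid[y0:y1,x0:x1]
    return np.array([(w*xs).sum(),(w*ys).sum()])/w.sum()
E
python3 - <<'E'
from h import *
B={n:cv2.imread(f"pics/{n}0.png")[:,:,::-1] for n in("top","scene")}
def box(c,f,o,h): 
    q=(np.array(c)+.5)/f-.5+o; q=q.round().astype(int); return q[0]-h,q[1]-h,q[0]+h+1,q[1]+h+1
kt=[('r',(166,248),-60),('b',(198,230),-30),('y',(237,231),0),('g',(293,282),60)]
ks=[('r',(417,345),-60),('b',(391,335),-30),('y',(370,316),0),('g',(361,281),60)]
t=np.array([blob("top",B["top"],box(c,7,[258,160],2),k) for k,c,_ in kt])
s=np.array([blob("scene",B["scene"],box(c,6,[270,180],2),k) for k,c,_ in ks])
print(t,s)
ang=np.radians([-60,-30,0,60])
cap=(np.array([470,386])+.5)/7-.5+[258,160]
def model(p):
    M=R.from_euler('z',p[3]).as_matrix()
    D=np.array([.032*(np.cos(a)*U+np.sin(a)*Rt) for a in ang])@M.T+p[:3]
    V=M@(.11*Rt+.024*N)+p[:3]
    return D,V
def f(p,ws=.6):
    D,V=model(p)
    return np.r_[(proj("top",D)-t).ravel(),2*(proj("top",[V])-cap).ravel(),ws*(proj("scene",D)-s).ravel()]
for ws in(0.05,.6,1):
    r=least_squares(f,[.58,.13,.064,-.235],args=(ws,)); print(ws,r.x.round(4),np.degrees(r.x[3]).round(2)); print(f(r.x,1).reshape(-1,2).round(2).tolist())
# z fixed fits, top only
for z in(.060,.064,.068):
    q=least_squares(lambda p:f([p[0],p[1],z,p[2]],0)[:10],[.58,.13,-.235]);print(z,q.x.round(4),q.cost.round(2))
E
```

```text
[[281.23870334 195.16502947]
 [285.80785297 192.45822891]
 [291.3912692  192.45594179]
 [299.62477494 199.84875765]] [[338.93230659 237.11067335]
 [334.60791367 235.28417266]
 [331.15503876 232.31007752]
 [329.68156425 226.51396648]]
0.05 [ 0.5861  0.1403  0.0671 -0.2332] -13.36
[[-0.03, -0.03], [0.01, 0.04], [0.01, 0.04], [-0.07, -0.12], [0.05, 0.04], [0.85, 1.42], [0.93, 1.38], [0.89, 1.37], [0.99, 1.25]]
0.6 [ 0.5859  0.1397  0.0738 -0.2384] -13.66
[[0.02, -0.28], [0.08, -0.2], [0.11, -0.17], [0.03, -0.26], [0.32, 0.17], [0.8, 0.25], [0.87, 0.18], [0.83, 0.15], [0.98, 0.03]]
1 [ 0.5864  0.1393  0.0742 -0.2441] -13.98
[[0.19, -0.51], [0.27, -0.41], [0.3, -0.34], [0.18, -0.38], [0.45, 0.2], [0.57, 0.22], [0.64, 0.13], [0.63, 0.08], [0.83, -0.04]]
0.06 [ 0.5869  0.1405 -0.2331] 0.04
0.064 [ 0.5865  0.1404 -0.2331] 0.02
0.068 [ 0.5861  0.1403 -0.2332] 0.02
```

Request:
apply_moves:
  targets:
    - {"travel": [26,25,0],"roll": 0,"jaw": 60}
    - {"travel": [26,25,0],"roll": 0,"jaw": 60}
    - {"travel": [26,25,0],"roll": 0,"jaw": 60}
    - {"travel": [26,25,0],"roll": 0,"jaw": 60}
    - {"travel": [26,25,0],"roll": 0,"jaw": 60}
    - {"travel": [26,25,0],"roll": 0,"jaw": 60}
    - {"travel": [26,25,0],"roll": 0,"jaw": 60}
    - {"travel": [26,25,0],"roll": 0,"jaw": 60}
    - {"travel": [26,25,0],"roll": 0,"jaw": 60}
    - {"travel": [26,25,0],"roll": 0,"jaw": 60}

```text
clock: 1.1
tool_pos: [0.3546, 0.3488, 0.2484]
orientation: [180.0, 0.0, -13.8]
force: [-0.0, 0.0, -0.4]
opening: 0.0603
gripper_force: 0.0
```

Request:
apply_moves:
  targets:
    - {"travel": [26,25,0],"roll": 0,"jaw": 60}
    - {"travel": [26,25,0],"roll": 0,"jaw": 60}
    - {"travel": [26,25,0],"roll": 0,"jaw": 60}
    - {"travel": [26,25,0],"roll": 0,"jaw": 60}
    - {"travel": [26,25,0],"roll": 0,"jaw": 60}
    - {"travel": [26,25,0],"roll": 0,"jaw": 60}
    - {"travel": [26,25,0],"roll": 0,"jaw": 60}
    - {"travel": [26,25,0],"roll": 0,"jaw": 60}
    - {"travel": [26,25,0],"roll": 0,"jaw": 60}
    - {"travel": [0,0,0],"roll": 0,"jaw": 60}

```text
clock: 2.1
tool_pos: [0.5287, 0.0729, 0.2479]
orientation: [179.9, 0.0, -14.1]
force: [-0.3, -0.1, -1.3]
opening: 0.0599
gripper_force: 0.0
```

```bash
cat >> h.py <<'E'
YAW=np.radians(-13.4);MU=R.from_euler('z',YAW).as_matrix()
FS=np.array([.586,.140,.067]);FV=FS+.11*(MU@Rt)
def togo(foot,x,r,tip):
    "unit-frame offset (uphill x, right r, tip height over foot, mm) -> tool travel mm"
    o=ctrl.get_obs();A=R.from_euler('xyz',o["orientation"],degrees=True).as_matrix()
    T=foot+MU@np.array([x,-r,tip+22])/1000
    print("t",o["clock"],"yaw",o["orientation"][2].round(2),"go",(A.T@(T-o["tool_pos"])*1000).round(1),"F",o["force"].round(1),"M",o["moment"].round(2),"open",o["opening"].round(4),o["gripper_force"])
E
python3 -c "
from h import *
togo(FV,-10,0,10)"
```

```text
Traceback (most recent call last):
  File "h.py", line 29, in togo
    print("t",o["clock"],"yaw",o["orientation"][2].round(2),"go",(A.T@(T-o["tool_pos"])*1000).round(1),"F",o["force"].round(1),"M",o["moment"].round(2),"open",o["opening"].round(4),o["gripper_force"])
                                                                                                                                                               ^^^^^^^^^^^^^^^^^^
AttributeError: 'float' object has no attribute 'round'
```

```bash
sed -i 's/o\["opening"\].round(4)/round(o["opening"],4)/' h.py
python3 -c "
from h import *
togo(FV,-10,0,10)"
```

```text
t 2.1 yaw -14.05 go [ 30.7  30.9 148.9] F [-0.3 -0.1 -1.3] M [-0.01  0.05 -0.01] open 0.0599 0.0
```

Request:
apply_moves:
  targets:
    - {"travel": [15,15,30],"roll": 0,"jaw": 60}
    - {"travel": [15.5,16,30],"roll": 0,"jaw": 60}
    - {"travel": [0,0,30],"roll": 8.5,"jaw": 60}
    - {"travel": [0,0,25],"roll": 8.5,"jaw": 60}
    - {"travel": [0,0,15],"roll": 0,"jaw": 60}
    - {"travel": [0,0,10],"roll": 0,"jaw": 60}
    - {"travel": [0,0,5],"roll": 0,"jaw": 60}
    - {"travel": [0,0,4],"roll": 0,"jaw": 60}
    - {"travel": [0,0,0],"roll": 0,"jaw": 60}

```text
clock: 3.0
tool_pos: [0.5498, 0.0387, 0.0997]
orientation: [-180.0, -0.0, -30.8]
force: [0.1, 0.4, 0.5]
opening: 0.0602
gripper_force: 0.0
```

```bash
python3 -c "
from h import *
togo(FV,-10,0,10)
im=[]
for n in ('top','scene'):
    a=ctrl.snapshot(n)[:,:,::-1]; q=proj(n,[FV])[0].astype(int)
    im.append(cv2.resize(a[q[1]-45:q[1]+45,q[0]-40:q[0]+40],None,fx=5,fy=5,interpolation=cv2.INTER_CUBIC))
cv2.imwrite('pics/c2.png',np.hstack(im))"
```

```text
t 3.0 yaw -30.83 go [2.6 2.4 0.7] F [0.1 0.4 0.5] M [ 0.01  0.05 -0.02] open 0.0602 0.0
```

View pics/c2.png

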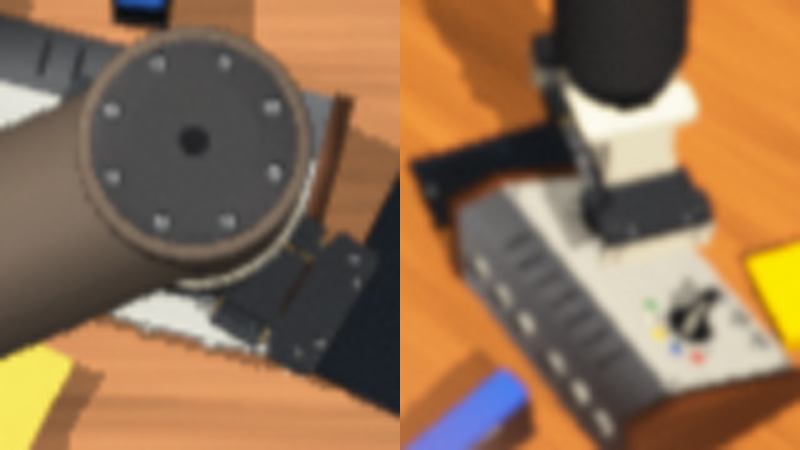

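The arm hides the knob. The fingers straddle it and nothing is touching. I centre and close.

Request:
apply_moves:
  targets:
    - {"travel": [2.5,2.4,0.5],"roll": 0,"jaw": 60}
    - {"travel": [0,0,0],"roll": 0,"jaw": 50}
    - {"travel": [0,0,0],"roll": 0,"jaw": 36}
    - {"travel": [0,0,0],"roll": 0,"jaw": 30}
    - {"travel": [0,0,0],"roll": 0,"jaw": 30}

```text
clock: 3.6
tool_pos: [0.5494, 0.0335, 0.099]
orientation: [179.8, 0.1, -30.8]
force: [-1.3, -7.2, 4.0]
opening: 0.0397
gripper_force: 29.7
```

```bash
python3 -c "
from h import *
togo(FV,-10,0,10)"
```

```text
t 3.6 yaw -30.84 go [ 0.2 -2.3  0. ] F [-1.3 -7.2  4. ] M [-2.71  0.78  0.17] open 0.0397 29.73282516002655
```

Request:
apply_moves:
  targets:
    - {"travel": [0,1,0],"roll": -5,"jaw": 30}
    - {"travel": [0,0,0],"roll": -6,"jaw": 30}
    - {"travel": [0,0,0],"roll": -6,"jaw": 30}
    - {"travel": [0,0,0],"roll": -6,"jaw": 30}
    - {"travel": [0,0,0],"roll": -6,"jaw": 30}
    - {"travel": [0,0,0],"roll": -6,"jaw": 30}
    - {"travel": [0,0,0],"roll": 0,"jaw": 30}

```text
clock: 4.3
tool_pos: [0.5488, 0.0324, 0.0995]
orientation: [179.9, 0.2, 4.3]
force: [-3.8, -6.2, 9.4]
opening: 0.0393
gripper_force: 31.3
```

```bash
python3 -c "
from h import *
togo(FV,-10,0,10)"
```

```text
t 4.3 yaw 4.32 go [ 2.2 -2.7  0.5] F [-3.8 -6.2  9.4] M [-3.27  1.42 -0.46] open 0.0393 31.333543360233307
```

Request:
apply_moves:
  targets:
    - {"travel": [0,0,0],"roll": 0,"jaw": 52}
    - {"travel": [0,0,0],"roll": 0,"jaw": 52}
    - {"travel": [0,0,0],"roll": 8.5,"jaw": 52}
    - {"travel": [0,0,0],"roll": 8.5,"jaw": 52}
    - {"travel": [0,0,0],"roll": 8.5,"jaw": 52}
    - {"travel": [0,0,0],"roll": 8.5,"jaw": 52}
    - {"travel": [0,0,0],"roll": 0,"jaw": 52}

```text
clock: 5.0
tool_pos: [0.5503, 0.0346, 0.099]
orientation: [-180.0, -0.0, -30.0]
force: [-0.6, -0.0, 0.4]
opening: 0.052
gripper_force: 0.0
```

```bash
python3 -c "
from h import *
togo(FV,-10,2.5,10)"
```

```text
t 5.0 yaw -29.97 go [0.8 1.5 0. ] F [-0.6 -0.   0.4] M [-0.    0.    0.05] open 0.052 0.0
```

Request:
apply_moves:
  targets:
    - {"travel": [0.5,1.5,0],"roll": 0,"jaw": 30}
    - {"travel": [0,0,0],"roll": 0,"jaw": 30}
    - {"travel": [0,0,0],"roll": 0,"jaw": 30}
    - {"travel": [0,0,0],"roll": 0,"jaw": 30}
    - {"travel": [0,0,0],"roll": -7,"jaw": 30}
    - {"travel": [0,0,0],"roll": -7,"jaw": 30}
    - {"travel": [0,0,0],"roll": -7,"jaw": 30}
    - {"travel": [0,0,0],"roll": -7,"jaw": 30}
    - {"travel": [0,0,0],"roll": -7,"jaw": 30}
    - {"travel": [0,0,0],"roll": 0,"jaw": 30}

```text
clock: 6.0
tool_pos: [0.5493, 0.0322, 0.0996]
orientation: [180.0, 0.1, 5.4]
force: [-2.9, 0.8, 7.2]
opening: 0.0395
gripper_force: 31.3
```

```bash
python3 -c "
from h import *
togo(FV,-10,2.5,10)"
```

```text
t 6.0 yaw 5.42 go [ 0.9 -0.6  0.6] F [-2.9  0.8  7.2] M [-0.74  1.25 -0.3 ] open 0.0395 31.34939432144165
```

Request:
apply_moves:
  targets:
    - {"travel": [0,0,0],"roll": 0,"jaw": 52}
    - {"travel": [0,0,0],"roll": 0,"jaw": 52}
    - {"travel": [0,0,0],"roll": 8.5,"jaw": 52}
    - {"travel": [0,0,0],"roll": 8.5,"jaw": 52}
    - {"travel": [0,0,0],"roll": 8.5,"jaw": 52}
    - {"travel": [0,0,0],"roll": 8.5,"jaw": 52}
    - {"travel": [0,0,0],"roll": 0,"jaw": 52}

```text
clock: 6.7
tool_pos: [0.5498, 0.0327, 0.099]
orientation: [180.0, 0.0, -29.0]
force: [0.1, 0.6, -0.3]
opening: 0.0521
gripper_force: 0.0
```

Request:
apply_moves:
  targets:
    - {"travel": [0,0,0],"roll": 0,"jaw": 30}
    - {"travel": [0,0,0],"roll": 0,"jaw": 30}
    - {"travel": [0,0,0],"roll": 0,"jaw": 30}
    - {"travel": [0,0,0],"roll": 0,"jaw": 30}
    - {"travel": [0,0,0],"roll": -7,"jaw": 30}
    - {"travel": [0,0,0],"roll": -7,"jaw": 30}
    - {"travel": [0,0,0],"roll": -7,"jaw": 30}
    - {"travel": [0,0,0],"roll": -7,"jaw": 30}
    - {"travel": [0,0,0],"roll": -7,"jaw": 30}
    - {"travel": [0,0,0],"roll": 0,"jaw": 30}

```text
clock: 7.7
tool_pos: [0.5495, 0.0322, 0.0995]
orientation: [180.0, 0.0, 6.4]
force: [-2.3, -1.0, 5.1]
opening: 0.0392
gripper_force: 31.4
```

```bash
python3 -c "
from h import *
togo(FV,-10,2.5,10)"
```

```text
t 7.7 yaw 6.41 go [ 0.8 -0.6  0.5] F [-2.3 -1.   5.1] M [-1.1   0.69 -0.47] open 0.0392 31.357636749744415
```

Request:
apply_moves:
  targets:
    - {"travel": [0,0,0],"roll": 0,"jaw": 52}
    - {"travel": [0,0,0],"roll": 0,"jaw": 52}
    - {"travel": [0,0,0],"roll": 8.5,"jaw": 52}
    - {"travel": [0,0,0],"roll": 8.5,"jaw": 52}
    - {"travel": [0,0,0],"roll": 8.5,"jaw": 52}
    - {"travel": [0,0,0],"roll": 8.5,"jaw": 52}
    - {"travel": [0,0,0],"roll": 0,"jaw": 52}

```text
clock: 8.4
tool_pos: [0.5498, 0.0328, 0.0989]
orientation: [-180.0, 0.0, -28.0]
force: [-0.2, 0.3, -1.0]
opening: 0.052
gripper_force: 0.0
```

Request:
apply_moves:
  targets:
    - {"travel": [0,0,0],"roll": 0,"jaw": 30}
    - {"travel": [0,0,0],"roll": 0,"jaw": 30}
    - {"travel": [0,0,0],"roll": 0,"jaw": 30}
    - {"travel": [0,0,0],"roll": 0,"jaw": 30}
    - {"travel": [0,0,0],"roll": -7,"jaw": 30}
    - {"travel": [0,0,0],"roll": -7,"jaw": 30}
    - {"travel": [0,0,0],"roll": -7,"jaw": 30}
    - {"travel": [0,0,0],"roll": -7,"jaw": 30}
    - {"travel": [0,0,0],"roll": -7,"jaw": 30}
    - {"travel": [0,0,0],"roll": 0,"jaw": 30}

```text
clock: 9.4
tool_pos: [0.5489, 0.0322, 0.0989]
orientation: [180.0, 0.1, 7.2]
force: [-3.2, -0.3, 1.6]
opening: 0.0393
gripper_force: 30.1
```

Request:
apply_moves:
  targets:
    - {"travel": [0,0,0],"roll": 0,"jaw": 55}
    - {"travel": [0,0,0],"roll": 0,"jaw": 55}
    - {"travel": [0,0,-30],"roll": 0,"jaw": 55}
    - {"travel": [0,0,-40],"roll": 6,"jaw": 30}
    - {"travel": [0,-35,-20],"roll": 6,"jaw": 0}
    - {"travel": [0,-35,0],"roll": 6,"jaw": 0}
    - {"travel": [0,-35,0],"roll": 0,"jaw": 0}
    - {"travel": [0,-35,0],"roll": 0,"jaw": 0}
    - {"travel": [0,-35,0],"roll": 0,"jaw": 0}
    - {"travel": [0,-35,0],"roll": 0,"jaw": 0}

```text
clock: 10.4
tool_pos: [0.579, 0.242, 0.1893]
orientation: [-179.9, -0.1, -10.9]
force: [0.5, 0.3, -0.1]
opening: 0.0051
gripper_force: 0.0
```

Request:
apply_moves:
  targets:
    - {"travel": [0,-35,0],"roll": 0,"jaw": 0}
    - {"travel": [0,-35,0],"roll": 0,"jaw": 0}
    - {"travel": [0,-35,0],"roll": 0,"jaw": 0}
    - {"travel": [0,0,0],"roll": 0,"jaw": 0}

```text
clock: 10.8
tool_pos: [0.5989, 0.3475, 0.1883]
orientation: [-180.0, -0.1, -10.8]
force: [-0.6, -0.2, -0.9]
opening: 0.0003
gripper_force: 0.0
```

```bash
cat >> h.py <<'E'
def look(out):
    a=ctrl.snapshot('top')[:,:,::-1]
    cv2.imwrite(out,cv2.resize(a[160:245,258:368],None,fx=7,fy=7,interpolation=cv2.INTER_CUBIC))
E
python3 -c "
from h import *
togo(FS,-35,60,4)
look('pics/c3.png')"
```

```text
t 10.8 yaw -10.77 go [-11.7 264.6  95. ] F [-0.6 -0.2 -0.9] M [-0.05  0.06  0.06] open 0.0003 0.0
```

View pics/c3.png

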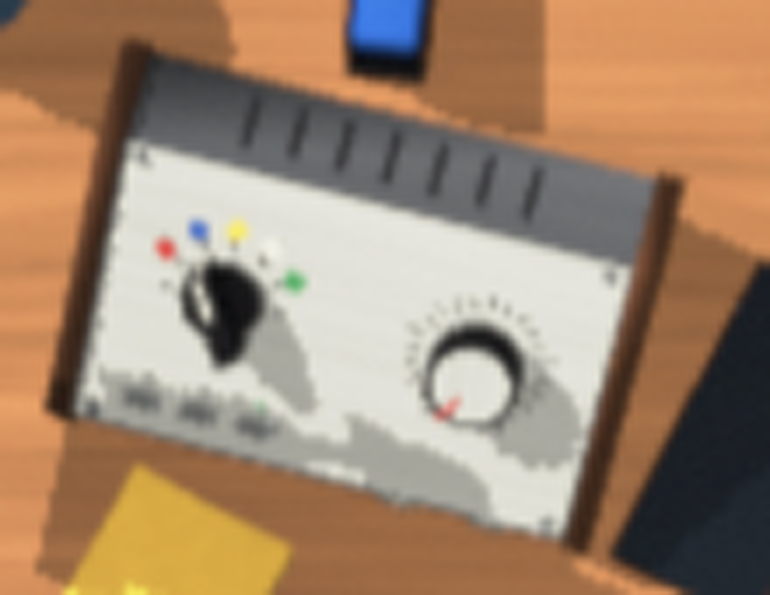

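The volume's red pointer is at lower left, (445,410), and the selector is untouched. I compare with the projected pointer at click 0 and click 1.

```bash
python3 -c "
from h import *
im=cv2.imread('pics/c3.png');sm=cv2.resize(im,None,fx=1/7,fy=1/7,interpolation=cv2.INTER_AREA)
f=lambda V:(proj('top',[V])[0]-[258,160]+.5)*7-.5
c=FV+MU@(.024*N);print('cap',f(c))
for a in(-165,-150,-135,-120):
  t=np.radians(a);q=f(c+MU@(.018*(np.cos(t)*U+np.sin(t)*Rt)))-f(c);print(a,q.round(1),np.degrees(np.arctan2(q[1],q[0])).round(1))
r=im.astype(float);w=np.clip(r[...,2]-np.maximum(r[...,0],r[...,1])-50,0,None);w[:340]=0;w[450:]=0;w[:,:400]=0;w[:,520:]=0
y,x=np.mgrid[:595,:770];m=np.array([(w*x).sum(),(w*y).sum()])/w.sum();d=m-[471,386];print(m,np.degrees(np.arctan2(d[1],d[0])))
X=np.array([x[w>0],y[w>0]]).T;e=np.linalg.svd(X-X.mean(0),full_matrices=False)[2][0];print('line dir',np.degrees(np.arctan2(e[1],e[0])))
"
```

```text
cap [470.82336112 386.69751822]
-165 [-19.9  34.3] 120.1
-150 [-29.1  27.9] 136.2
-135 [-36.4  19.7] 151.6
-120 [-41.2  10. ] 166.3
[446.80028531 409.87018545] 135.39276842884692
line dir 140.1006430112685
```

The volume is at its stop (measured 135.4° against 136.2° predicted). Next I bring the closed fingers to the right of the selector's tail, to push it leftward.

Request:
apply_moves:
  targets:
    - {"travel": [-4,36,0],"roll": 2.6,"jaw": 0}
    - {"travel": [0,36,0],"roll": 0,"jaw": 0}
    - {"travel": [0,36,0],"roll": 0,"jaw": 0}
    - {"travel": [0,36,0],"roll": 0,"jaw": 0}
    - {"travel": [0,36,0],"roll": 0,"jaw": 0}
    - {"travel": [0,36,0],"roll": 0,"jaw": 0}
    - {"travel": [0,30,30],"roll": 0,"jaw": 0}
    - {"travel": [0,0,20],"roll": 0,"jaw": 0}
    - {"travel": [0,0,0],"roll": 0,"jaw": 0}

```text
clock: 11.75
tool_pos: [0.5369, 0.1024, 0.1372]
orientation: [179.9, 0.2, -13.6]
force: [-0.4, 0.4, 0.5]
opening: 0.0007
gripper_force: 0.0
```

```bash
python3 -c "
from h import *
togo(FS,-35,50,4)"
```

```text
t 11.75 yaw -13.64 go [ 4.2  1.9 44.2] F [-0.4  0.4  0.5] M [ 0.01 -0.07  0.03] open 0.0007 0.0
```

Request:
apply_moves:
  targets:
    - {"travel": [4.2,2,15],"roll": 0,"jaw": 0}
    - {"travel": [0,0,15],"roll": 0,"jaw": 0}
    - {"travel": [0,0,10],"roll": 0,"jaw": 0}
    - {"travel": [0,0,4],"roll": 0,"jaw": 0}
    - {"travel": [0,-10,0],"roll": 0,"jaw": 0}
    - {"travel": [0,-8,0],"roll": 0,"jaw": 0}
    - {"travel": [0,0,0],"roll": 0,"jaw": 0}

```text
clock: 12.45
tool_pos: [0.5454, 0.1168, 0.0952]
orientation: [179.6, 0.1, -13.4]
force: [-0.1, -15.1, 1.5]
opening: 0.0002
gripper_force: 7.3
```

Request:
apply_moves:
  targets:
    - {"travel": [0,-3,0],"roll": 0,"jaw": 0}
    - {"travel": [0,-3,0],"roll": 0,"jaw": 0}
    - {"travel": [0,-3,0],"roll": 0,"jaw": 0}
    - {"travel": [0,-3,0],"roll": 0,"jaw": 0}
    - {"travel": [0,-3,0],"roll": 0,"jaw": 0}

```text
clock: 12.95
tool_pos: [0.547, 0.1288, 0.0946]
orientation: [179.4, 0.3, -13.5]
force: [-4.4, -2.1, -1.4]
opening: 0.0004
gripper_force: 1.6
```

```bash
python3 -c "
from h import *
togo(FS,-35,11,4)"
```

```text
t 12.95 yaw -13.52 go [ 0.3 -9.   1.5] F [-4.4 -2.1 -1.4] M [-0.65  1.3   0.05] open 0.0004 1.5640062300371937
```

Request:
apply_moves:
  targets:
    - {"travel": [0,-3,0],"roll": 0,"jaw": 0}
    - {"travel": [0,-3,0],"roll": 0,"jaw": 0}
    - {"travel": [0,0,0],"roll": 0,"jaw": 0}

```text
clock: 13.25
tool_pos: [0.5472, 0.1344, 0.0941]
orientation: [179.4, 0.4, -13.5]
force: [-6.1, -22.5, 3.7]
opening: 0.0001
gripper_force: 9.2
```

Request:
apply_moves:
  targets:
    - {"travel": [0,-3,0],"roll": 0,"jaw": 0}
    - {"travel": [0,0,0],"roll": 0,"jaw": 0}

```text
clock: 13.45
tool_pos: [0.5465, 0.1359, 0.0937]
orientation: [179.2, 0.6, -13.6]
force: [-8.0, -26.1, 5.2]
opening: 0.0005
gripper_force: 11.4
```

Request:
apply_moves:
  targets:
    - {"travel": [0,-3,0],"roll": 0,"jaw": 0}
    - {"travel": [0,0,0],"roll": 0,"jaw": 0}

```text
clock: 13.65
tool_pos: [0.5461, 0.1373, 0.0933]
orientation: [179.1, 0.7, -13.6]
force: [-9.2, -30.2, 5.9]
opening: 0.0001
gripper_force: 13.5
```

```bash
python3 -c "
from h import *
togo(FS,-35,11,4)
a=ctrl.snapshot('scene')[:,:,::-1]
cv2.imwrite('pics/c4.png',cv2.resize(a[190:260,285:365],None,fx=7,fy=7,interpolation=cv2.INTER_CUBIC))"
```

```text
t 13.65 yaw -13.6 go [ 3.2 -0.9  0.3] F [ -9.2 -30.2   5.9] M [-11.24   3.54  -0.16] open 0.0001 13.503172248601913
```

View pics/c4.png

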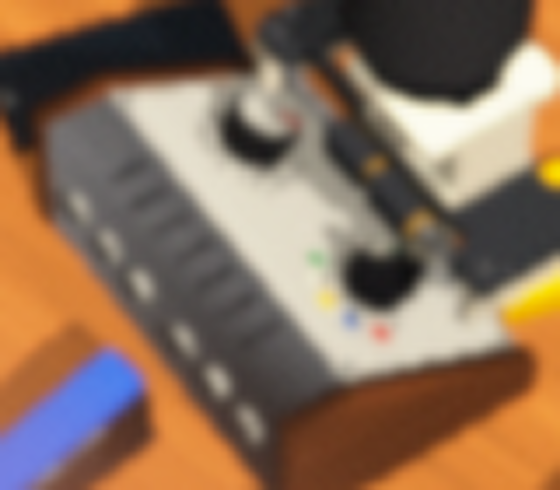

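The view is ambiguous, and force is rising at a short lever, so I back off and measure the bar's angle numerically from the top camera.

Request:
apply_moves:
  targets:
    - {"travel": [0,8,0],"roll": 0,"jaw": 0}
    - {"travel": [-10,8,0],"roll": 0,"jaw": 0}
    - {"travel": [0,0,-30],"roll": 0,"jaw": 0}
    - {"travel": [-20,0,-40],"roll": 0,"jaw": 0}
    - {"travel": [0,-45,-10],"roll": 0,"jaw": 0}
    - {"travel": [0,-45,0],"roll": 0,"jaw": 0}
    - {"travel": [0,-45,0],"roll": 0,"jaw": 0}
    - {"travel": [0,-45,0],"roll": 0,"jaw": 0}
    - {"travel": [0,-40,0],"roll": 0,"jaw": 0}
    - {"travel": [0,-30,0],"roll": 0,"jaw": 0}

```text
clock: 14.7
tool_pos: [0.5783, 0.3839, 0.1762]
orientation: [-179.8, -0.1, -13.3]
force: [0.1, 0.1, -0.1]
opening: 0.0004
gripper_force: 0.0
```

```bash
cat >> h.py <<'E'
def selang(img):
    "img RGB top; best bar angle by correlation of a rendered bar with darkness"
    k=8;x0,y0,s=265,180,50
    d=cv2.resize(img[y0:y0+s,x0:x0+s],None,fx=k,fy=k,interpolation=cv2.INTER_CUBIC).max(2).astype(float)
    m=np.clip((130-d)/80,0,1);res=[]
    q=lambda P:((proj("top",P)-[x0,y0]+.5)*k-.5).astype(np.int32)
    for a in range(-100,101,2):
        t=np.radians(a);B=np.cos(t)*U+np.sin(t)*Rt;W=-np.sin(t)*U+np.cos(t)*Rt
        P=[FS+MU@(i*.021*B+j*.006*W+h*N) for i in(-1,1) for j in(-1,1) for h in(.005,.027)]
        Z=np.zeros(d.shape,np.uint8);cv2.fillConvexPoly(Z,cv2.convexHull(q(P)),255)
        sk=[FS+MU@(.018*(np.cos(b)*U+np.sin(b)*Rt)+h*N) for b in np.arange(0,6.3,.2) for h in(0,.005)]
        cv2.fillConvexPoly(Z,cv2.convexHull(q(sk)),255)
        Zf=cv2.GaussianBlur(Z/255.,(0,0),4);best=max(-np.abs(np.roll(Zf,(dy,dx),(0,1))-m).sum() for dy in(-8,-4,0,4,8) for dx in(-8,-4,0,4,8))
        res.append((best,a))
    return [(a,round(b)) for b,a in sorted(res)[::-1][:6]]
E
python3 -c "
from h import *
print(selang(cv2.imread('pics/top0.png')[:,:,::-1]))
a=ctrl.snapshot('top');cv2.imwrite('pics/top1.png',a[:,:,::-1])
print(selang(a));togo(FS,-45,40,4)
"
```

```text
[(-18, -15454), (-14, -15463), (-20, -15475), (-16, -15477), (-22, -15508), (-12, -15519)]
[(24, -13513), (26, -13530), (28, -13543), (20, -13558), (22, -13565), (30, -13581)]
t 14.75 yaw -13.24 go [ 18.  279.2  81.7] F [3.5 3.9 2.1] M [ 0.62 -0.69 -0.  ] open 0.0003 0.0
```

```bash
python3 -c "
import cv2
a=cv2.imread('pics/top1.png')
cv2.imwrite('pics/c5.png',cv2.resize(a[175:240,262:352],None,fx=8,fy=8,interpolation=cv2.INTER_CUBIC))"
```

```text
(no output)
```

View pics/c5.png

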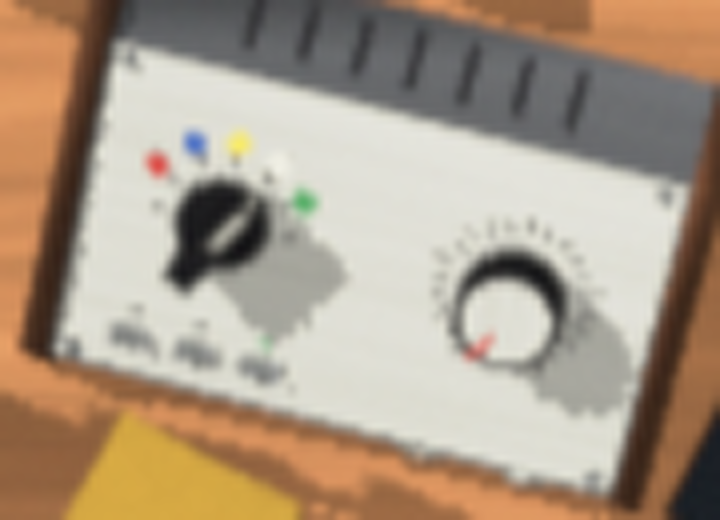

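The selector is now at +30 (pointer at white, line from (215,250) to (255,200)) and the volume is still at its stop. One more click is needed. I'll push perpendicular to the bar at the tail, with the tool rolled by 60°.

```bash
python3 -c "
from h import *
togo(FS,-58,6,2)"
```

```text
t 14.75 yaw -13.24 go [  5.1 245.2  83.8] F [3.5 3.9 2.1] M [ 0.62 -0.69 -0.  ] open 0.0003 0.0
```

Request:
apply_moves:
  targets:
    - {"travel": [5,35,0],"roll": 0,"jaw": 0}
    - {"travel": [0,42,0],"roll": 0,"jaw": 0}
    - {"travel": [0,42,0],"roll": 0,"jaw": 0}
    - {"travel": [0,42,0],"roll": 0,"jaw": 0}
    - {"travel": [0,42,0],"roll": 0,"jaw": 0}
    - {"travel": [0,42,0],"roll": 0,"jaw": 0}
    - {"travel": [0,0,0],"roll": 8.5,"jaw": 0}
    - {"travel": [0,0,0],"roll": 8.5,"jaw": 0}
    - {"travel": [0,0,0],"roll": 8.5,"jaw": 0}
    - {"travel": [0,0,0],"roll": 8.5,"jaw": 0}

```text
clock: 15.75
tool_pos: [0.5264, 0.1413, 0.1763]
orientation: [-179.8, -0.0, -47.8]
force: [-0.0, -0.0, -0.4]
opening: 0.0002
gripper_force: 0.0
```

Request:
apply_moves:
  targets:
    - {"travel": [0,0,20],"roll": 8.5,"jaw": 0}
    - {"travel": [0,0,20],"roll": 8.5,"jaw": 0}
    - {"travel": [0,0,0],"roll": 8.5,"jaw": 0}
    - {"travel": [0,0,0],"roll": 0,"jaw": 0}

```text
clock: 16.15
tool_pos: [0.5261, 0.1412, 0.1355]
orientation: [-179.9, 0.0, -73.0]
force: [-0.6, 0.0, 0.0]
opening: 0.0007
gripper_force: 0.0
```

```bash
python3 -c "
from h import *
togo(FS,-58,6,2)"
```

```text
t 16.15 yaw -73.04 go [-5.5 -3.8 44.5] F [-0.6  0.   0. ] M [ 0.07 -0.04  0.09] open 0.0007 0.0
```

Request:
apply_moves:
  targets:
    - {"travel": [-5.5,-3.8,15],"roll": 0,"jaw": 0}
    - {"travel": [0,0,15],"roll": 0,"jaw": 0}
    - {"travel": [0,0,10],"roll": 0,"jaw": 0}
    - {"travel": [0,0,4.5],"roll": 0,"jaw": 0}
    - {"travel": [0,0,0],"roll": 0,"jaw": 0}

```text
clock: 16.65
tool_pos: [0.5279, 0.1468, 0.0905]
orientation: [180.0, -0.0, -72.9]
force: [-0.4, -0.2, 0.4]
opening: 0.0004
gripper_force: 0.0
```

Request:
apply_moves:
  targets:
    - {"travel": [0,-3,0],"roll": 0,"jaw": 0}
    - {"travel": [0,-3,0],"roll": 0,"jaw": 0}
    - {"travel": [0,0,0],"roll": 0,"jaw": 0}

```text
clock: 16.95
tool_pos: [0.5345, 0.1488, 0.0911]
orientation: [-179.9, 0.0, -72.9]
force: [0.0, 0.1, 0.3]
opening: 0.0007
gripper_force: 0.0
```

Request:
apply_moves:
  targets:
    - {"travel": [0,-3,0],"roll": 0,"jaw": 0}
    - {"travel": [0,0,0],"roll": 0,"jaw": 0}

```text
clock: 17.15
tool_pos: [0.537, 0.1495, 0.0907]
orientation: [-180.0, 0.0, -72.9]
force: [-0.9, -0.1, -0.2]
opening: 0.0004
gripper_force: 0.0
```

Request:
apply_moves:
  targets:
    - {"travel": [0,-2,0],"roll": 0,"jaw": 0}
    - {"travel": [0,0,0],"roll": 0,"jaw": 0}

```text
clock: 17.35
tool_pos: [0.5385, 0.1499, 0.0905]
orientation: [180.0, -0.0, -73.0]
force: [-1.4, -0.3, 0.5]
opening: 0.0001
gripper_force: 0.1
```

```bash
python3 -c "
from h import *
togo(FS,-44,-2,2)"
```

```text
t 17.35 yaw -72.95 go [-0.6 -5.6 -0.5] F [-1.4 -0.3  0.5] M [0.02 0.07 0.03] open 0.0001 0.08097456564428285
```

Request:
apply_moves:
  targets:
    - {"travel": [0,-2,0],"roll": 0,"jaw": 0}
    - {"travel": [0,0,0],"roll": 0,"jaw": 0}

```text
clock: 17.55
tool_pos: [0.5395, 0.1501, 0.0903]
orientation: [179.9, -0.0, -73.0]
force: [-3.8, -0.3, 2.1]
opening: 0.0002
gripper_force: 1.9
```

Request:
apply_moves:
  targets:
    - {"travel": [0,-2,0],"roll": 0,"jaw": 0}
    - {"travel": [0,0,0],"roll": 0,"jaw": 0}

```text
clock: 17.75
tool_pos: [0.5401, 0.1503, 0.0901]
orientation: [179.8, -0.0, -73.0]
force: [-9.2, -0.7, 6.2]
opening: 0.0001
gripper_force: 4.6
```

Request:
apply_moves:
  targets:
    - {"travel": [0,-2,0],"roll": 0,"jaw": 0}
    - {"travel": [0,0,0],"roll": 0,"jaw": 0}

```text
clock: 17.95
tool_pos: [0.5405, 0.1502, 0.0896]
orientation: [179.6, -0.0, -73.0]
force: [-12.8, -0.5, 6.6]
opening: 0.0004
gripper_force: 6.5
```

Request:
apply_moves:
  targets:
    - {"travel": [0,-2,0],"roll": 0,"jaw": 0}
    - {"travel": [0,0,0],"roll": 0,"jaw": 0}

```text
clock: 18.15
tool_pos: [0.541, 0.1503, 0.0894]
orientation: [179.4, -0.0, -73.0]
force: [-19.1, 0.1, 12.8]
opening: 0.0006
gripper_force: 9.6
```

```bash
python3 -c "
from h import *
togo(FS,-44,-2,2)"
```

```text
t 18.15 yaw -73.03 go [-1.  -3.1 -1.6] F [-19.1   0.1  12.8] M [0.07 7.05 0.04] open 0.0006 9.580022133886814
```

Request:
apply_moves:
  targets:
    - {"travel": [-1,-2,0],"roll": 0,"jaw": 0}
    - {"travel": [0,0,0],"roll": 0,"jaw": 0}

```text
clock: 18.35
tool_pos: [0.5412, 0.1507, 0.0893]
orientation: [179.2, -0.1, -73.0]
force: [-24.5, -3.3, 16.2]
opening: 0.0004
gripper_force: 12.0
```

Request:
apply_moves:
  targets:
    - {"travel": [-1,-2,0],"roll": 0,"jaw": 0}
    - {"travel": [0,0,0],"roll": 0,"jaw": 0}

```text
clock: 18.55
tool_pos: [0.5415, 0.1511, 0.0892]
orientation: [179.1, -0.2, -73.1]
force: [-27.7, -6.0, 21.0]
opening: 0.0005
gripper_force: 14.5
```

```bash
python3 -c "
from h import *
togo(FS,-44,-2,2)"
```

```text
t 18.55 yaw -73.08 go [-0.3 -2.3 -1.8] F [-27.7  -6.   21. ] M [-2.11 10.04 -0.19] open 0.0005 14.516311325132847
```

Pushing wastes force, because the vertical finger on the tilted bar jams. I'll grip the bar instead and turn it with the wrist. First, back off and rise.

Request:
apply_moves:
  targets:
    - {"travel": [0,8,0],"roll": 0,"jaw": 0}
    - {"travel": [0,8,0],"roll": 0,"jaw": 0}
    - {"travel": [0,0,-30],"roll": -6,"jaw": 32}
    - {"travel": [0,0,-20],"roll": -7,"jaw": 32}
    - {"travel": [0,0,0],"roll": -7,"jaw": 32}
    - {"travel": [0,0,0],"roll": -6,"jaw": 32}
    - {"travel": [0,0,0],"roll": 0,"jaw": 32}

```text
clock: 19.25
tool_pos: [0.5346, 0.1511, 0.1411]
orientation: [-179.9, -0.0, -46.9]
force: [-0.4, -0.0, -0.2]
opening: 0.0306
gripper_force: 0.0
```

```bash
python3 -c "
from h import *
togo(FS,-11,0,12)
im=cv2.imread('pics/top1.png').astype(float)
d=im[200:213,283:300].min(2);print(d.astype(int))
f=lambda a,s,h:proj('top',[FS+MU@(s*(np.cos(np.radians(a))*U+np.sin(np.radians(a))*Rt)+h*N)])[0].round(1)
for a in(0,15,30,45): print(a,f(a,.002,.027),f(a,.020,.027),f(a,-.021,.027))"
```

```text
t 19.25 yaw -46.85 go [ 34.1 -23.8  40.2] F [-0.4 -0.  -0.2] M [ 0.01  0.   -0.01] open 0.0306 0.0
[[197 126  53  30  30  30  26  28  38  68 106  73 113 154 161 154 100]
 [172  82  34  30  29  26  27  41  68  92  81  53 101 151 157 178 158]
 [160  66  30  28  27  28  43  85 137 114  56  37  87 151 161 172 172]
 [164  65  29  28  28  40  84 142 137  84  35  34  83 151 157 157 163]
 [183  76  27  28  38  78 141 137  88  40  24  39  87 148 139 133 156]
 [191  86  31  33  56 109 132  88  41  22  27  58 115 150 146 144 155]
 [169  73  32  32  46  79  78  41  23  24  49  94 143 156 156 156 157]
 [122  50  31  31  32  45  41  34  38  58  94 135 153 156 157 157 157]
 [ 78  34  29  32  51  81  84  84  95 128 140 152 153 154 154 154 155]
 [ 70  33  32  58 101 138 137 137 141 154 155 156 156 157 155 155 154]
 [137  70  65 123 178 188 162 155 155 156 157 157 158 157 157 157 156]
 [188 143 130 184 209 209 191 165 157 157 156 157 157 157 157 157 158]
 [208 195 191 207 212 212 207 191 165 158 157 157 157 157 157 158 158]]
0 [287.9 205.3] [289.  199.7] [286.4 212.4]
15 [288.  205.4] [290.7 200.4] [284.6 211.7]
30 [288.2 205.5] [292.2 201.4] [283.1 210.6]
45 [288.3 205.6] [293.4 202.8] [281.9 209.2]
```

The selector really was at +30 and my axis position fits (predicted (288.2,205.5), seen ≈(288,205)). Now I grip the bar.

Request:
apply_moves:
  targets:
    - {"travel": [17,-12,0],"roll": 0,"jaw": 32}
    - {"travel": [17,-12,0],"roll": 0,"jaw": 32}
    - {"travel": [0,0,12],"roll": 0,"jaw": 32}
    - {"travel": [0,0,12],"roll": 0,"jaw": 32}
    - {"travel": [0,0,8],"roll": 0,"jaw": 32}
    - {"travel": [0,0,4],"roll": 0,"jaw": 32}
    - {"travel": [0,0,0],"roll": 0,"jaw": 32}

```text
clock: 19.95
tool_pos: [0.574, 0.1421, 0.1038]
orientation: [179.9, 0.0, -47.0]
force: [0.6, 0.6, -0.1]
opening: 0.0321
gripper_force: 0.0
```

```bash
python3 -c "
from h import *
togo(FS,-11,0,12)"
```

```text
t 19.95 yaw -46.96 go [ 0.6 -1.2  2.8] F [ 0.6  0.6 -0.1] M [ 0.05 -0.01 -0.03] open 0.0321 0.0
```

Request:
apply_moves:
  targets:
    - {"travel": [0.5,-1,2],"roll": 0,"jaw": 20}
    - {"travel": [0,0,0],"roll": 0,"jaw": 12}
    - {"travel": [0,0,0],"roll": 0,"jaw": 8}
    - {"travel": [0,0,0],"roll": 0,"jaw": 8}

```text
clock: 20.35
tool_pos: [0.5739, 0.1408, 0.1026]
orientation: [179.7, 0.0, -47.0]
force: [-5.9, -5.0, 4.8]
opening: 0.0132
gripper_force: 28.4
```

```bash
python3 -c "
from h import *
togo(FS,-11,0,12)"
```

```text
t 20.35 yaw -46.98 go [-0.3 -2.2  1.6] F [-5.9 -5.   4.8] M [-1.83  2.02  0.1 ] open 0.0132 28.38891064748168
```

Gripped at 13.2 mm, which is the bar's width. Turning clockwise.

Request:
apply_moves:
  targets:
    - {"travel": [0,0,0],"roll": 6,"jaw": 8}
    - {"travel": [0,0,0],"roll": 6,"jaw": 8}
    - {"travel": [0,0,0],"roll": 6,"jaw": 8}
    - {"travel": [0,0,0],"roll": 0,"jaw": 8}

```text
clock: 20.75
tool_pos: [0.5743, 0.1409, 0.1026]
orientation: [179.8, -0.0, -65.2]
force: [-4.1, -5.7, 2.8]
opening: 0.0144
gripper_force: 31.9
```

Request:
apply_moves:
  targets:
    - {"travel": [0,0,0],"roll": 6,"jaw": 8}
    - {"travel": [0,0,0],"roll": 6,"jaw": 8}
    - {"travel": [0,0,0],"roll": 0,"jaw": 8}

```text
clock: 21.05
tool_pos: [0.5745, 0.1414, 0.1029]
orientation: [179.9, -0.1, -77.2]
force: [-5.5, -3.4, 5.2]
opening: 0.0142
gripper_force: 30.9
```

```bash
python3 -c "
from h import *
togo(FS,-11,0,12)"
```

```text
t 21.05 yaw -77.17 go [-0.9 -1.1  1.9] F [-5.5 -3.4  5.2] M [-1.03  1.86  0.22] open 0.0142 30.943222157657146
```

Request:
apply_moves:
  targets:
    - {"travel": [0,0,0],"roll": 0,"jaw": 26}
    - {"travel": [0,0,0],"roll": 0,"jaw": 30}
    - {"travel": [0,0,-30],"roll": 0,"jaw": 30}
    - {"travel": [0,0,-40],"roll": -6,"jaw": 30}
    - {"travel": [0,0,-10],"roll": -8,"jaw": 52}
    - {"travel": [0,0,0],"roll": -8,"jaw": 52}
    - {"travel": [0,0,0],"roll": -8,"jaw": 52}
    - {"travel": [0,0,0],"roll": -8,"jaw": 52}
    - {"travel": [0,-30,0],"roll": -8,"jaw": 52}
    - {"travel": [0,-30,0],"roll": -8,"jaw": 52}

```text
clock: 22.05
tool_pos: [0.6111, 0.1919, 0.1835]
orientation: [-179.9, -0.1, -22.7]
force: [0.1, 1.6, 0.1]
opening: 0.0518
gripper_force: 0.0
```

Request:
apply_moves:
  targets:
    - {"travel": [0,-40,0],"roll": 0,"jaw": 52}
    - {"travel": [0,-40,0],"roll": 0,"jaw": 52}
    - {"travel": [0,-40,0],"roll": 0,"jaw": 52}
    - {"travel": [0,-40,0],"roll": 0,"jaw": 52}
    - {"travel": [0,0,0],"roll": 0,"jaw": 52}

```text
clock: 22.55
tool_pos: [0.6737, 0.3433, 0.181]
orientation: [-180.0, -0.0, -22.8]
force: [0.3, 0.5, -1.0]
opening: 0.0522
gripper_force: 0.0
```

```bash
python3 -c "
from h import *
togo(FV,-10,0,10)
a=ctrl.snapshot('top')[:,:,::-1];cv2.imwrite('pics/top2.png',a)
cv2.imwrite('pics/c6.png',cv2.resize(a[175:240,262:352],None,fx=8,fy=8,interpolation=cv2.INTER_CUBIC))"
```

```text
t 22.55 yaw -22.79 go [  6.  331.6  81.9] F [ 0.3  0.5 -1. ] M [-0.01 -0.   -0.01] open 0.0522 0.0
```

View pics/c6.png

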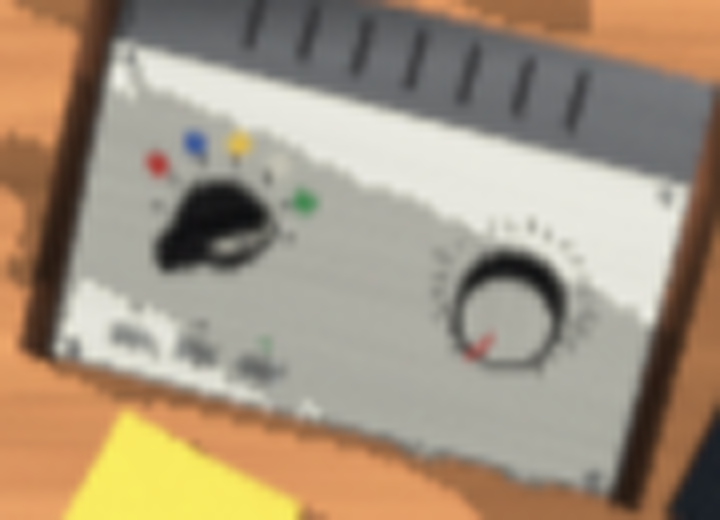

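The selector's line points to the green dot at (305,202), and the volume pointer is still at the stop. Now I return to the volume knob for an upward stroke of about 2 clicks.

Request:
apply_moves:
  targets:
    - {"travel": [0,40,0],"roll": 0,"jaw": 55}
    - {"travel": [0,45,0],"roll": 0,"jaw": 55}
    - {"travel": [0,45,0],"roll": 0,"jaw": 55}
    - {"travel": [0,45,0],"roll": 0,"jaw": 55}
    - {"travel": [0,45,0],"roll": 0,"jaw": 55}
    - {"travel": [3,45,0],"roll": 0,"jaw": 55}
    - {"travel": [3,45,0],"roll": -6,"jaw": 55}
    - {"travel": [0,21,0],"roll": -7,"jaw": 55}
    - {"travel": [0,0,0],"roll": -7,"jaw": 55}
    - {"travel": [0,0,0],"roll": -6.5,"jaw": 55}

```text
clock: 23.6
tool_pos: [0.5504, 0.0295, 0.1834]
orientation: [-180.0, -0.1, 3.7]
force: [-0.0, -0.4, 0.4]
opening: 0.0549
gripper_force: 0.0
```

```bash
python3 -c "
from h import *
togo(FV,-10,2.2,10)"
```

```text
t 23.6 yaw 3.71 go [-0.1 -3.7 84.4] F [-0.  -0.4  0.4] M [-0.03  0.    0.04] open 0.0549 0.0
```

Request:
apply_moves:
  targets:
    - {"travel": [0,-3.7,25],"roll": 0,"jaw": 55}
    - {"travel": [0,0,25],"roll": 0,"jaw": 55}
    - {"travel": [0,0,20],"roll": 0,"jaw": 55}
    - {"travel": [0,0,10],"roll": 0,"jaw": 55}
    - {"travel": [0,0,4],"roll": 0,"jaw": 55}
    - {"travel": [0,0,0],"roll": 0,"jaw": 55}
    - {"travel": [0,0,0],"roll": 0,"jaw": 36}
    - {"travel": [0,0,0],"roll": 0,"jaw": 30}
    - {"travel": [0,0,0],"roll": 0,"jaw": 30}

```text
clock: 24.5
tool_pos: [0.5513, 0.033, 0.0995]
orientation: [179.8, -0.0, 3.6]
force: [2.6, -10.2, 1.3]
opening: 0.0392
gripper_force: 29.5
```

Request:
apply_moves:
  targets:
    - {"travel": [0,0,0],"roll": 6,"jaw": 30}
    - {"travel": [0,0,0],"roll": 6,"jaw": 30}
    - {"travel": [0,0,0],"roll": 6,"jaw": 30}
    - {"travel": [0,0,0],"roll": 6,"jaw": 30}
    - {"travel": [0,0,0],"roll": 6,"jaw": 30}
    - {"travel": [0,0,0],"roll": 6,"jaw": 30}
    - {"travel": [0,0,0],"roll": 0,"jaw": 30}
    - {"travel": [0,0,0],"roll": 0,"jaw": 45}
    - {"travel": [0,0,0],"roll": 0,"jaw": 55}
    - {"travel": [0,0,-20],"roll": 0,"jaw": 55}

```text
clock: 25.5
tool_pos: [0.5494, 0.0345, 0.117]
orientation: [179.9, 0.1, -32.5]
force: [1.1, 0.3, -0.1]
opening: 0.0531
gripper_force: 0.0
```

Request:
apply_moves:
  targets:
    - {"travel": [0,0,-40],"roll": 0,"jaw": 55}
    - {"travel": [0,-40,-20],"roll": 0,"jaw": 55}
    - {"travel": [0,-45,0],"roll": 0,"jaw": 55}
    - {"travel": [0,-45,0],"roll": 0,"jaw": 55}
    - {"travel": [0,-45,0],"roll": 0,"jaw": 55}
    - {"travel": [0,-45,0],"roll": 0,"jaw": 55}
    - {"travel": [0,-45,0],"roll": 0,"jaw": 55}
    - {"travel": [0,0,0],"roll": 0,"jaw": 55}

```text
clock: 26.3
tool_pos: [0.6948, 0.2631, 0.177]
orientation: [-180.0, -0.0, -32.3]
force: [-0.2, -0.7, -0.4]
opening: 0.055
gripper_force: 0.0
```

```bash
cat >> h.py <<'E'
def volang(path=None):
    a=ctrl.snapshot('top') if path is None else cv2.imread(path)[:,:,::-1]
    x0,y0=312,200;r=a[y0:y0+28,x0:x0+28].astype(float)
    w=r[...,0]-np.maximum(r[...,1],r[...,2]);w=np.clip(w-.3*w.max(),0,None)
    ys,xs=np.mgrid[:28,:28];m=np.array([(w*xs).sum()/w.sum()+x0,(w*ys).sum()/w.sum()+y0])
    best=[]
    for k in np.arange(-1,12,.1):
        t=np.radians(-150+15*k);D=np.cos(t)*U+np.sin(t)*Rt
        P=[FV+MU@(s*D+.024*N) for s in(.008,.013,.018)]
        best.append((np.linalg.norm(proj('top',P).mean(0)-m),round(k,1)))
    print("red",m.round(1),sorted(best)[:2],"max",(r[...,0]-np.maximum(r[...,1],r[...,2])).max())
E
python3 -c "
from h import *
volang('pics/top0.png');volang('pics/top2.png');volang()
togo(FV,-10,2.2,10)"
```

```text
red [320.3 212.4] [(np.float64(0.6321670775999223), np.float64(5.0)), (np.float64(0.639788290773965), np.float64(5.1))] max 69.0
red [321.4 218.1] [(np.float64(0.5278997036448635), np.float64(-0.0)), (np.float64(0.5316400989887928), np.float64(0.1))] max 55.0
red [320.6 215.9] [(np.float64(0.03827264452649129), np.float64(1.9)), (np.float64(0.07234304758377398), np.float64(2.0))] max 56.0
t 26.35 yaw -32.32 go [  0.8 269.2  78.3] F [-1.  -0.2  0.1] M [-0.05  0.07 -0.01] open 0.0552 0.0
```

The stroke gave exactly 2 clicks. Now another 2, then 1.

Request:
apply_moves:
  targets:
    - {"travel": [0,45,0],"roll": 0,"jaw": 55}
    - {"travel": [0,45,0],"roll": 0,"jaw": 55}
    - {"travel": [0,45,0],"roll": 0,"jaw": 55}
    - {"travel": [0,45,0],"roll": 0,"jaw": 55}
    - {"travel": [0,45,0],"roll": 0,"jaw": 55}
    - {"travel": [1,44,0],"roll": 0,"jaw": 55}
    - {"travel": [0,0,0],"roll": -8.5,"jaw": 55}
    - {"travel": [0,0,0],"roll": -8.5,"jaw": 55}
    - {"travel": [0,0,0],"roll": -8.5,"jaw": 55}
    - {"travel": [0,0,0],"roll": -8.5,"jaw": 55}

```text
clock: 27.35
tool_pos: [0.549, 0.0302, 0.1793]
orientation: [-180.0, -0.1, 1.9]
force: [0.2, -0.5, 0.4]
opening: 0.055
gripper_force: 0.0
```

Request:
apply_moves:
  targets:
    - {"travel": [0,0,15],"roll": -2,"jaw": 55}
    - {"travel": [0,0,0],"roll": 0,"jaw": 55}

```text
clock: 27.55
tool_pos: [0.548, 0.0302, 0.1627]
orientation: [-180.0, 0.1, 3.5]
force: [0.9, -0.3, -0.2]
opening: 0.0552
gripper_force: 0.0
```

```bash
python3 -c "
from h import *
togo(FV,-10,2.2,10)"
```

```text
t 27.55 yaw 3.52 go [ 2.5 -2.8 63.7] F [ 0.9 -0.3 -0.2] M [-0.05  0.09 -0.01] open 0.0552 0.0
```

Request:
apply_moves:
  targets:
    - {"travel": [2,-2.5,25],"roll": 0,"jaw": 55}
    - {"travel": [0,0,25],"roll": 0,"jaw": 55}
    - {"travel": [0,0,10],"roll": 0,"jaw": 55}
    - {"travel": [0,0,3.5],"roll": 0,"jaw": 55}
    - {"travel": [0,0,0],"roll": 0,"jaw": 55}
    - {"travel": [0,0,0],"roll": 0,"jaw": 36}
    - {"travel": [0,0,0],"roll": 0,"jaw": 30}
    - {"travel": [0,0,0],"roll": 0,"jaw": 30}

```text
clock: 28.35
tool_pos: [0.5518, 0.0329, 0.101]
orientation: [180.0, -0.1, 3.6]
force: [0.3, -3.1, 3.1]
opening: 0.039
gripper_force: 29.7
```

Request:
apply_moves:
  targets:
    - {"travel": [0,0,0],"roll": 6,"jaw": 30}
    - {"travel": [0,0,0],"roll": 6,"jaw": 30}
    - {"travel": [0,0,0],"roll": 6,"jaw": 30}
    - {"travel": [0,0,0],"roll": 6,"jaw": 30}
    - {"travel": [0,0,0],"roll": 6,"jaw": 30}
    - {"travel": [0,0,0],"roll": 6,"jaw": 30}
    - {"travel": [0,0,0],"roll": 0,"jaw": 30}
    - {"travel": [0,0,0],"roll": 0,"jaw": 45}
    - {"travel": [0,0,0],"roll": 0,"jaw": 55}

```text
clock: 29.25
tool_pos: [0.5515, 0.0333, 0.1006]
orientation: [-180.0, -0.0, -32.5]
force: [-0.3, -0.3, -0.3]
opening: 0.0483
gripper_force: 0.0
```

Request:
apply_moves:
  targets:
    - {"travel": [0,0,0],"roll": -7,"jaw": 55}
    - {"travel": [0,0,0],"roll": -7,"jaw": 55}
    - {"travel": [0,0,0],"roll": -7,"jaw": 55}
    - {"travel": [0,0,0],"roll": -6,"jaw": 55}
    - {"travel": [0,0,0],"roll": 0,"jaw": 45}
    - {"travel": [0,0,0],"roll": 0,"jaw": 36}
    - {"travel": [0,0,0],"roll": 0,"jaw": 30}
    - {"travel": [0,0,0],"roll": 0,"jaw": 30}
    - {"travel": [0,0,0],"roll": 0,"jaw": 30}

```text
clock: 30.15
tool_pos: [0.5512, 0.0327, 0.1002]
orientation: [179.9, 0.0, -5.6]
force: [1.2, -4.8, 1.8]
opening: 0.0388
gripper_force: 29.9
```

Request:
apply_moves:
  targets:
    - {"travel": [0,0,0],"roll": 6,"jaw": 30}
    - {"travel": [0,0,0],"roll": 6,"jaw": 30}
    - {"travel": [0,0,0],"roll": 6,"jaw": 30}
    - {"travel": [0,0,0],"roll": 0,"jaw": 30}
    - {"travel": [0,0,0],"roll": 0,"jaw": 45}
    - {"travel": [0,0,0],"roll": 0,"jaw": 55}
    - {"travel": [0,0,-20],"roll": 0,"jaw": 55}

```text
clock: 30.85
tool_pos: [0.5497, 0.0332, 0.118]
orientation: [179.9, 0.2, -23.5]
force: [0.2, -0.3, -0.4]
opening: 0.0535
gripper_force: 0.0
```

Request:
apply_moves:
  targets:
    - {"travel": [0,0,-40],"roll": 0,"jaw": 55}
    - {"travel": [0,-40,-20],"roll": 0,"jaw": 55}
    - {"travel": [0,-45,0],"roll": 0,"jaw": 55}
    - {"travel": [0,-45,0],"roll": 0,"jaw": 55}
    - {"travel": [0,-45,0],"roll": 0,"jaw": 55}
    - {"travel": [0,-45,0],"roll": 0,"jaw": 55}
    - {"travel": [0,-45,0],"roll": 0,"jaw": 55}
    - {"travel": [0,-30,0],"roll": 0,"jaw": 55}
    - {"travel": [0,0,0],"roll": 0,"jaw": 55}

```text
clock: 31.75
tool_pos: [0.6694, 0.3082, 0.1785]
orientation: [180.0, 0.0, -23.3]
force: [-0.8, 0.9, -0.1]
opening: 0.0552
gripper_force: 0.0
```

```bash
python3 -c "
from h import *
volang()
a=ctrl.snapshot('top')[:,:,::-1]
cv2.imwrite('pics/c7.png',cv2.resize(a[175:240,262:352],None,fx=8,fy=8,interpolation=cv2.INTER_CUBIC))
togo(FV,-10,2.2,10)"
```

```text
red [320.6 212.7] [(np.float64(0.27347679201784786), np.float64(4.9)), (np.float64(0.2849277392377564), np.float64(4.8))] max 56.0
t 31.85 yaw -23.43 go [-2.000e-01  2.963e+02  8.030e+01] F [ 0.3 -1.2 -0.5] M [-0.05  0.05 -0.  ] open 0.0552 0.0
```

View pics/c7.png

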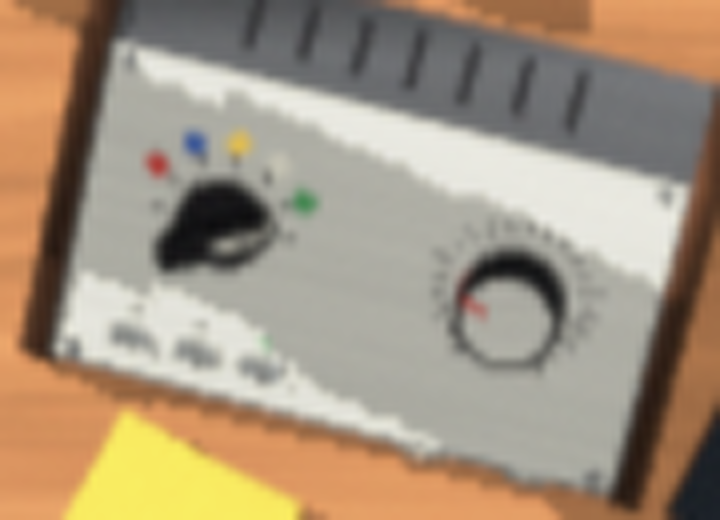

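The volume line at (470,300) measures click 4.9, so it's in click 5. The selector points to green and the arm is clear. Handing in.

```bash
python3 -c "
from plant import ctrl
print(ctrl.close_job())"
```

```text
the job is handed in; nothing more can be done
None
```

I handed the job in at about 32 s: the volume went down to its stop, the selector was then clicked in at the green dot (+60°), and the volume was brought up five clicks and released with the arm clear; I don't have the verdict.

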